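# Tip the inspected end shield flat and send it down the rocker chute

### The arm

A 6-joint arm with a two-finger parallel gripper is mounted at the origin on the work surface. World frame = base frame: x ahead of the robot, y to its left, z up, the work surface at z = 0. Lengths are in m, angles in rad, forces in N, time in s.
With the tool pointing down it reaches from about 0.325 to 0.9 m from the base axis. Payload 6.1 kg.
Tool frame: the origin (TCP) lies midway between the tips of the shut fingers; the grasp point (between the pads) lies 19 mm behind it; x points along the fingers, y is the direction in which the jaws open and shut, and the axes are right-handed (so a half turn about x gives the same grasp; the last joint's range is limited). The gripper opens to 85 mm and grips with 20 to 120 N. Pads are 22 mm wide; open, the fingers measure 114 mm over their backs; the gripper's body (76 mm by 85 mm) begins 54 mm behind the grasp point. The pads swing forward as they close: fully open they stand 13 mm farther back than shut.
Start: joints at [1.046, 0.22, 1.526, -0, 1.395, -0.126], TCP at [0.243, 0.576, 0.209] pointing down, gripper open.
Joint ranges: [-2.98, 2.98], [-0.91, 2.08], [0.09, 2.57], [-1.24, 4.39], [0.2, 2.65], [-2.68, 2.68]. Speed limits (rad/s): [2.57, 2.57, 3.01, 3.14, 3.14, 3.14].

### API

Orientations are given as [roll, pitch, yaw] about the fixed x, y, z axes, in that order (R = Rz(yaw) Ry(pitch) Rx(roll)).
In Python, from plant import movep, move_l, set_joints, gripper_to, hold, inverse_kinematics, observe, get_image, get_calibration, Unreachable, job_done gives the robot as it stands. Calls block until the motion is done:
- movep(position, orientation): joint-space move of the TCP to a pose.
- move_l(position, feed=0.15, rotation=None, max_force=None): straight line of the TCP; rotation=None keeps the orientation; feed is the mean speed in m/s. With max_force (N) it stops when the force on the tool has changed by that much, and returns True; else False.
- set_joints(angles): joint-space move.
- gripper_to(opening, f_grip=None): finger opening in m; f_grip is the grip in N (None keeps the last); returns when the fingers have stopped.
- hold(seconds).
- inverse_kinematics(position, orientation): joint angles nearest the present ones, or None.
- observe(): the state.
- get_image(name): name is "scene" or "side" or "wrist"; returns (picture, depth): 400x640x3 uint8, red, green, blue; 400x640 float32, m along the optical axis (not along the pixel's ray), 0 where there is no reading.
- get_calibration(name): a dict with "intrinsics" (3x3 intrinsics, pixels), "world_from_camera" (4x4, takes a point from camera to world coordinates). Camera axes: x right, y down, z forward; pixel columns grow to the right and rows downward; lengths in m; the calibration is good to about 2 mm. A picture is of the moment at which its call begins: read the wrist's pose just before it. get_calibration takes no time and is no camera call; for the wrist camera it gives the pose at the moment of the call.
A pose or a line that the arm cannot do raises Unreachable and nothing moves.
- job_done(): hands the job in, once; it reports no verdict.
The state is a dict: "time_s": time; "q": joint angles; "joint_velocities": joint speeds; "joint_torque": joint torques, N m; "eef_pos": TCP position; "tcp_rot": TCP orientation; "ft_force": force on the tool from outside, world axes, zero at the start; "torque": the same for the moment, N m; "opening": finger opening in m.
Only numpy, scipy, OpenCV 4.12 (cv2) and the standard library are available. Lean on these libraries where they do the work, as an engineer would, in place of code of your own. Each camera call takes 0.05 s, during which the arm holds its last target.

### The job

The motor end shield standing on edge under the inspection camera has been checked: with a light push on its hub side, tip it over onto its flat back on the rubber mat. Then take it by the hub, keeping clear of the camera and its light, and set it down gently and squarely on the outlet half of the level tipping tray. Let go, so that its own weight, not your hand, tips the tray and it slides down the chute to the end stop; leave everything else where it is.

Things in the scene. Friction and masses are not known exactly. Their poses are not given: they have to be found in the camera images.
- shield_hub (a point): Motor end shield: plain aluminium square flange 104 x 104 x 16 mm with a round hub, diameter 46, 34 mm tall, on the middle of one side; the other side (back) is flat. 0.42 to 0.64 kg. This point: centre of the hub, 33 mm from the flat back, 17 mm from the hub's end. z points along the hub away from the back; x and y run parallel to the flange's sides.
- shield_back (a point): Centre of its flat back, axes as shield_hub. At the start it stands free on a 16 mm edge, 104 mm tall, hub roughly to the robot's right (z level). It falls to the hub side at 6 degrees of lean, to the back at 12. About 1 N at its top tips it. The hub then swings up and can catch a finger pushing in the middle: push near an upper corner, 40 mm or more to one side. Never grip it standing.
- mat_centre (a point): Inspection stand, fixed, its place varies: aluminium plate 255 x 260 x 10 mm with a rubber mat 200 (x) x 190 (y) x 4 mm. This point: middle of the mat's top, 14 mm above the table; x points roughly to the robot's left, z up. The shield stands 45 to 70 mm on the -x side of it, its hub looking roughly along -x, and falls towards the middle.
- camera_head: Fixed camera, ring light, arm and column of the stand; origin 14 mm below mat_centre, same axes. Column 30 x 30 mm, 410 mm tall, at x = +95, y = -112 mm. Black ring light, outer diameter 110 mm, centred over mat_centre, underside 220 mm above the mat; camera, arm above it. A tool straight down over the mat hits it; fingers pointing along +x and down, 35 to 45 degrees from vertical, pass beside it.
- tray (a joint): Angle of the tipping tray about its level axle: 0 level (rest, held by its counterweight), 0.524 rad tipped down at the outlet (stop). It turns against a damper and swings back by itself when empty. A shield tips it when its middle is more than about 25 mm beyond the axle.
- tray_seat (a point): Point on the tipping tray's floor, on its centre line, 48 mm beyond the axle: where the middle of the shield's back should be set, square to the tray. x points to the outlet (away from the robot), z up from the floor. Level, the floor is 167 mm above the table. Smooth sheet steel, 190 mm long (133 mm behind this point, 57 mm before it), 128 mm wide inside, walls 14 mm above the floor.
- chute_home (a point): Point on the floor of the fixed chute that goes on from the tipped tray, sloping down 30 degrees: where the middle of the shield's underside lies when the shield has slid against the end stop. x points down the slope, z square out of the floor. Chute 134 mm wide inside, walls 21 mm.
- chute: The fixed chute itself, 165 mm long, smooth sheet steel; origin at the middle of its upper edge, x down the slope, z square out of the floor.
- gauge: Stepped steel plug gauge, 32 mm diameter, 56 mm tall, standing loose on the stand's plate beside the mat; origin under its middle. Leave it.
- spanner: Steel spanner, 140 mm, lying on the rocker's base plate at the robot's end; origin in its middle, on its underside. Leave it.
- coupling: Round steel coupling flange, 92 mm diameter, hub 48 mm, 34 mm tall, lying flat on the table near the robot; origin under its middle. Leave it.
- driver: Black screwdriver, 190 mm, lying near the robot; origin in its middle, on its underside. Leave it.
- oil: White bottle, 44 mm diameter, 130 mm tall, at the back; origin under its middle. Leave it.

How it is judged:
On the way, in this order (a step that is already met when the one before it is completed fails the run):
1. the shield lies flat on its back on the mat, hub up, let go (angle between shield_hub's own z axis and vertical below 0.08 rad and z of shield_hub in the frame of mat_centre below 0.04 m and horizontal distance between shield_hub and mat_centre below 0.09 m and contact force between the fingers and shield below 0.5 N), for 0.2 s.
2. the shield lies on the tray, hub up and let go, and its weight has tipped the tray (value of joint tray above 0.35 rad and contact force between shield and tray above 0.3 N and contact force between the fingers and shield below 0.5 N and angle between shield_hub's own z axis and vertical below 0.7 rad), for 0.02 s.
At the end, for the whole second after the job is handed in: The shield lies flat on the chute floor, hub up, within 20 mm of the end stop and released; the tray has swung back level (under 0.05 rad); the camera and all bystanders are where they were (distance between shield_hub and chute_home below 0.048 m and z of shield_hub in the frame of chute below 0.039 m and x of shield_hub in the frame of chute_home above -0.02 m and angle between the z axis of shield_hub and the z axis of chute, either way round below 0.1 rad and angle between shield_hub's own z axis and vertical below 0.7 rad and value of joint tray below 0.05 rad); the robot touches nothing.
It fails at once if the standing shield is pushed hard or gripped (over 12 N) (angle between shield_hub's own z axis and vertical above 0.3 rad and z of shield_hub in the frame of mat_centre below 0.08 m and horizontal distance between shield_hub and mat_centre below 0.14 m and contact force between the fingers and shield above 12 N).
It fails at once if the camera, its light or column is touched (over 2 N) (contact force between anything else and camera_head above 2 N).
It fails at once if the hand or arm pushes the tray (over 2 N), or tips it with the shield still gripped (contact force between any of the fingers, the arm and tray above 2 N or (value of joint tray above 0.4 rad and contact force between the fingers and shield above 10 N)).
It fails at once if a bystander is moved more than 15 mm (distance of any of gauge, spanner, coupling, driver, oil from where it was at the start of the episode above 0.015 m).
It fails at once if the shield is dropped or pressed onto the tray (a drop of some 8 mm, over 70 N) (contact force between shield and tray above 70 N).
It also fails if it takes over 61 s, if anything falls off the work surface, if the arm or the gripper's body presses on something with over 40 N, if the wrist force passes 120 N, or if a joint passes its speed limit or range.

## Working session

There is one attempt and no reset: what is moved stays moved. The work goes in short steps, each a Python script; the robot and the scene stay as the last script left them, time stands still between calls to the robot, and variables do not carry over. Pictures are saved under pics/ and viewed, and the job is handed in when it is done.

```bash
ls; mkdir -p pics
python3 - <<'E'
from plant import *
import cv2,numpy as np
o=observe();print(o)
for n in("scene","side","wrist"):
    p,d=get_image(n);cv2.imwrite(f"pics/{n}0.png",p[:,:,::-1]);np.save(f"pics/{n}0.npy",d)
    c=get_calibration(n);print(n,np.round(c["intrinsics"],1).tolist(),np.round(c["world_from_camera"],3).tolist())
    np.savez(f"pics/{n}0cal.npz",K=c["intrinsics"],T=c["world_from_camera"])
E
```

```text
pics
{'time_s': 0.0, 'q': array([ 1.04589175e+00,  2.21268592e-01,  1.52762336e+00,  3.90934986e-05,
        1.39468304e+00, -1.26099674e-01]), 'joint_velocities': array([ 0.0005391 , -0.00035179, -0.00014769,  0.0018455 , -0.00084233,
       -0.0002556 ]), 'joint_torque': array([ 3.37331685e-04, -4.96884692e+01, -3.89400673e+01, -9.73664942e-05,
        1.07640252e-02,  3.17825084e-05]), 'eef_pos': array([0.24236094, 0.57539113, 0.20836649]), 'tcp_rot': array([-1.71630255,  1.56881362, -2.11511434]), 'ft_force': array([-0.50056703,  0.44517528,  1.11428025]), 'torque': array([-0.02147006, -0.04761189,  0.00155566]), 'opening': 0.08563826067183601}
scene [[443.3, 0.0, 318.4], [0.0, 443.3, 197.4], [0.0, 0.0, 1.0]] [[-0.446, 0.492, -0.747, 1.337], [0.895, 0.235, -0.379, 0.459], [-0.011, -0.838, -0.546, 0.733], [0.0, 0.0, 0.0, 1.0]]
side [[428.9, 0.0, 320.8], [0.0, 428.9, 200.1], [0.0, 0.0, 1.0]] [[0.847, -0.283, 0.45, -0.019], [-0.532, -0.486, 0.694, -0.782], [0.022, -0.827, -0.562, 0.772], [0.0, 0.0, 0.0, 1.0]]
wrist [[282.8, 0.0, 320.1], [0.0, 282.8, 203.4], [0.0, 0.0, 1.0]] [[0.389, 0.886, 0.253, 0.179], [0.921, -0.373, -0.109, 0.602], [-0.002, 0.275, -0.961, 0.373], [0.0, 0.0, 0.0, 1.0]]
```

View pics/scene0.png

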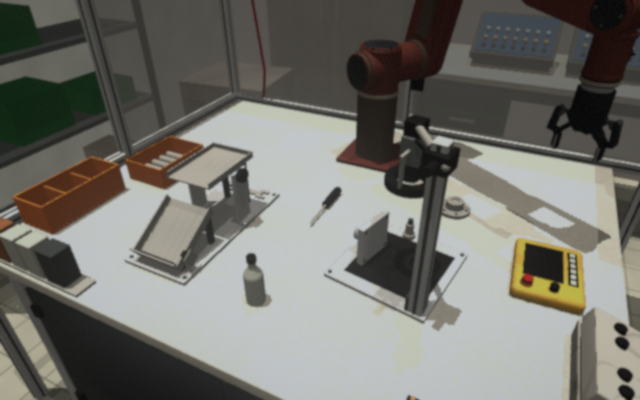

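View pics/side0.png

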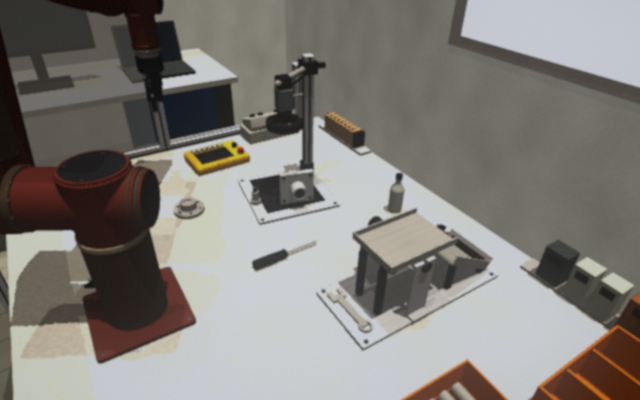

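View pics/wrist0.png

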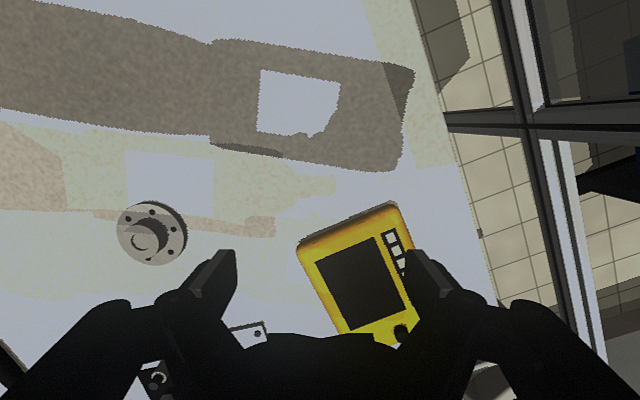

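Scene view shows the stand (mat ~(400,268), shield ~(372,238)), the tray ~(210,165) and the chute ~(172,235). Next I'll get coarse 3D points and zoomed crops.

```bash
cat > h.py <<'E'
import numpy as np, cv2
def load(n):
    c=np.load(f"pics/{n}cal.npz");d=np.load(f"pics/{n}.npy");return c["K"],c["T"],d
def cloud(K,T,d):
    v,u=np.mgrid[:d.shape[0],:d.shape[1]]
    p=np.stack([(u-K[0,2])/K[0,0]*d,(v-K[1,2])/K[1,1]*d,d],-1)
    w=p@T[:3,:3].T+T[:3,3]; w[d<=0]=np.nan; return w
def proj(K,T,P):
    P=np.atleast_2d(P);c=(P-T[:3,3])@T[:3,:3];return np.c_[K[0,0]*c[:,0]/c[:,2]+K[0,2],K[1,1]*c[:,1]/c[:,2]+K[1,2]]
def ray(K,T,uv,z):
    uv=np.atleast_2d(uv).astype(float);r=np.c_[(uv[:,0]-K[0,2])/K[0,0],(uv[:,1]-K[1,2])/K[1,1],np.ones(len(uv))]@T[:3,:3].T
    return T[:3,3]+r*((z-T[2,3])/r[:,2])[:,None]
def snap(n,tag):
    from plant import get_image,get_calibration
    c=get_calibration(n);p,d=get_image(n)
    cv2.imwrite(f"pics/{tag}.png",p[:,:,::-1]);np.save(f"pics/{tag}.npy",d);np.savez(f"pics/{tag}cal.npz",K=c["intrinsics"],T=c["world_from_camera"])
    return p,d
def crop(tag,x0,y0,x1,y1,s):
    im=cv2.imread(f"pics/{tag}.png")[y0:y1,x0:x1];cv2.imwrite(f"pics/{tag}_c{x0}.png",cv2.resize(im,None,fx=s,fy=s,interpolation=cv2.INTER_CUBIC))
E
python3 - <<'E'
from h import *
for n,pts in(("scene0",[(372,238),(400,265),(425,300),(330,275),(370,218),(386,214),(466,255),(210,165),(172,232),(252,285),(409,225)]),("side0",[(300,190),(262,195),(290,175),(400,238),(350,310),(320,205),(462,255),(397,195)])):
    K,T,d=load(n);w=cloud(K,T,d)
    for p in pts: print(n,p,np.round(w[p[1],p[0]],3))
crop("scene0",310,110,490,330,3)if 0 else None
crop("scene0",310,120,490,320,3);crop("side0",225,50,355,225,3.4);crop("side0",310,190,510,350,4);crop("scene0",115,130,285,290,3.5)
E
```

```text
scene0 (372, 238) [0.54  0.196 0.076]
scene0 (400, 265) [0.536 0.269 0.016]
scene0 (425, 300) [0.656 0.358 0.051]
scene0 (330, 275) [0.632 0.129 0.008]
scene0 (370, 218) [ 0.365  0.128 -0.   ]
scene0 (386, 214) [0.49  0.21  0.118]
scene0 (466, 255) [0.421 0.403 0.009]
scene0 (210, 165) [ 0.547 -0.263  0.168]
scene0 (172, 232) [ 0.718 -0.265  0.064]
scene0 (252, 285) [0.789 0.02  0.067]
scene0 (409, 225) [0.421 0.253 0.053]
side0 (300, 190) [0.513 0.153 0.076]
side0 (262, 195) [0.442 0.274 0.013]
side0 (290, 175) [0.499 0.189 0.114]
side0 (400, 238) [ 0.54  -0.251  0.166]
side0 (350, 310) [ 0.407 -0.26   0.016]
side0 (320, 205) [0.577 0.141 0.007]
side0 (462, 255) [ 0.749 -0.275  0.039]
side0 (397, 195) [ 0.755 -0.006  0.069]
```

```bash
ls pics
```

```text
scene0.npy
scene0.png
scene0_c115.png
scene0_c310.png
scene0cal.npz
side0.npy
side0.png
side0_c225.png
side0_c310.png
side0cal.npz
wrist0.npy
wrist0.png
wrist0cal.npz
```

View pics/scene0_c310.png

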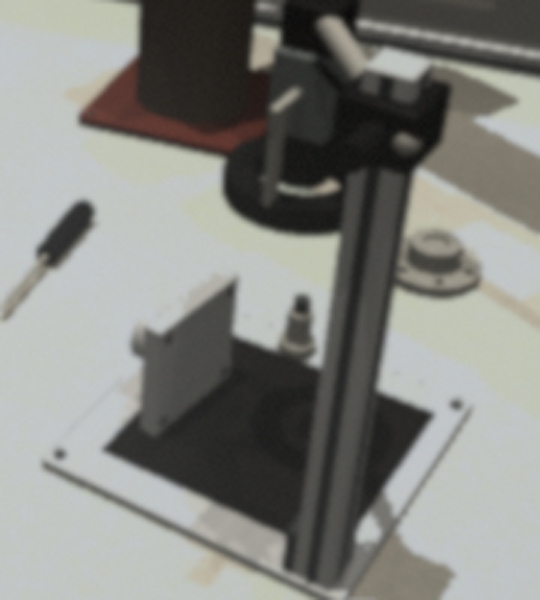

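View pics/side0_c225.png

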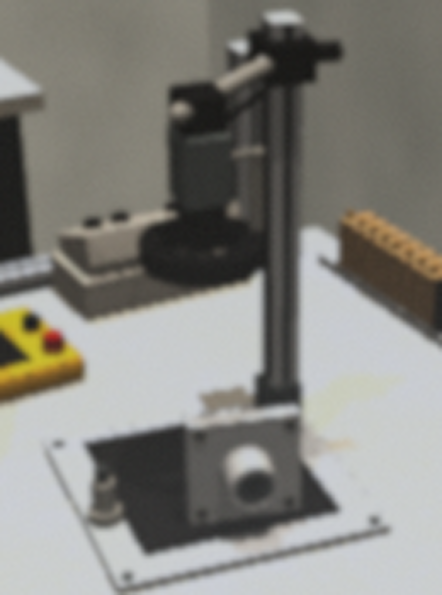

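View pics/side0_c310.png

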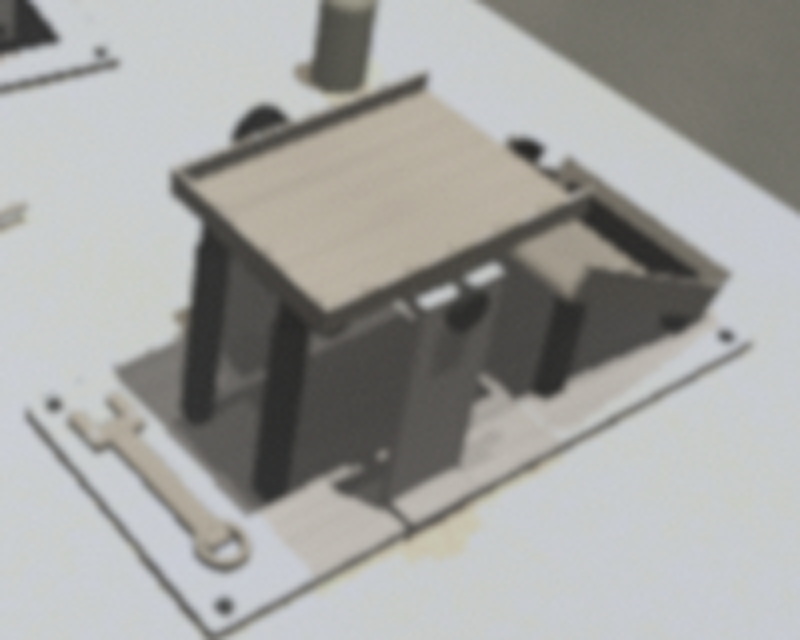

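View pics/scene0_c115.png

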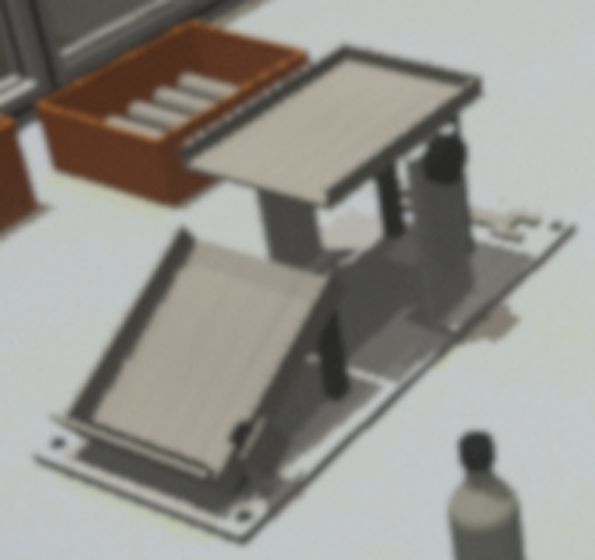

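Run:
```python
from h import *
for n,o,s,pts in(("scene0",(310,120),3,[(42,462),(470,405),(335,600)]),("side0",(225,50),3.4,[(120,590),(390,528),(45,440)])):
    K,T,d=load(n);print(n,"plate",np.round(ray(K,T,np.array(pts)/s+o,0.010)[:,:2],3).tolist())
for n,o,s,pts in(("scene0",(310,120),3,[(103,450),(432,412),(295,530)]),("side0",(225,50),3.4,[(148,553),(338,510),(86,440)])):
    K,T,d=load(n);print(n,"mat",np.round(ray(K,T,np.array(pts)/s+o,0.014)[:,:2],3).tolist())
# shield faces from depth
for n in("scene0","side0"):
    K,T,d=load(n);w=cloud(K,T,d);m=(w[...,2]>.03)&(w[...,2]<.11)&(abs(w[...,0]-.53)<.09)&(abs(w[...,1]-.18)<.05)
    P=w[m];
    # ransac plane
    rng=np.random.default_rng(0);best=None
    for _ in range(400):
        a,b,c=P[rng.choice(len(P),3,False)];nn=np.cross(b-a,c-a);L=np.linalg.norm(nn)
        if L<1e-5: continue
        nn/=L;i=abs((P-a)@nn)<.002
        if best is None or i.sum()>best.sum():best=i
    Q=P[best];c=Q.mean(0);nn=np.linalg.svd(Q-c)[2][2];nn*=np.sign(nn[1])
    t=np.cross([0,0,1],nn);t/=np.linalg.norm(t)
    # flange extents across all masked pts on plane
    print(n,len(P),best.sum(),"c",c.round(4),"n",nn.round(4),"ext",np.percentile((Q-c)@t,[0.5,2,98,99.5]).round(4),"t",t.round(3),"z",np.percentile(Q[:,2],[1,99]).round(3),"yaw",np.degrees(np.arctan2(nn[1],nn[0])))
    u=proj(K,T,Q);print(u.min(0),u.max(0))
    # hub
    h=P[((P-c)@nn<-.02) if n=="side0" else ((P-c)@nn<-.03)]; print("hub",len(h),h.mean(0).round(3) if len(h) else'', h.min(0).round(3),h.max(0).round(3))
```

```text
scene0 plate [[0.638, 0.116], [0.422, 0.404], [0.674, 0.361]]
side0 plate [[0.375, 0.145], [0.627, 0.105], [0.416, 0.404]]
scene0 mat [[0.608, 0.155], [0.449, 0.378], [0.626, 0.317]]
side0 mat [[0.417, 0.176], [0.598, 0.149], [0.449, 0.378]]
scene0 836 624 c [0.53   0.1985 0.0713] n [ 0.2721  0.9623 -0.0011] ext [-0.05   -0.0488  0.0517  0.0536] t [-0.962  0.272  0.   ] z [0.032 0.109] yaw 74.21338699865747
[361. 215.] [388. 259.]
hub 72 [0.528 0.153 0.078] [0.504 0.146 0.053] [0.539 0.162 0.091]
side0 780 339 c [0.5144 0.1847 0.0775] n [0.2711 0.9624 0.0155] ext [-0.0531 -0.0526  0.0476  0.0482] t [-0.963  0.271  0.   ] z [0.031 0.11 ] yaw 74.26892239268177
[279. 174.] [312. 199.]
hub 190 [0.508 0.153 0.068] [0.487 0.143 0.04 ] [0.53  0.167 0.089]
```

Run:
```python
from h import *
for n in("scene0","side0"):
    K,T,d=load(n);w=cloud(K,T,d)
    for lo,hi in((.162,.172),(.176,.187)):
        m=(w[...,2]>lo)&(w[...,2]<hi)&(abs(w[...,0]-.54)<.2)&(abs(w[...,1]+.26)<.15)
        P=w[m];r=cv2.minAreaRect(P[:,:2].astype(np.float32));print(n,lo,len(P),P.mean(0).round(4),np.round(cv2.boxPoints(r),4).tolist(),np.round(r[1],3),r[2])
K,T,d=load("scene0");o=(115,130)
print("scene outlet floor corners",ray(K,T,np.array([(187,160),(328,205)])/3.5+o,.167).round(4).tolist(),"wall tops",ray(K,T,np.array([(345,45),(482,80),(332,190),(186,148)])/3.5+o,.181).round(4).tolist())
K,T,d=load("side0");o=(310,190)
print("side outlet ",ray(K,T,np.array([(590,190),(426,75),(325,322),(175,180)])/4+o,.181).round(4).tolist())
```

```text
scene0 0.162 1836 [ 0.5544 -0.2571  0.168 ] [[0.4505999982357025, -0.16009999811649323], [0.4514000117778778, -0.34689998626708984], [0.6453999876976013, -0.34610000252723694], [0.644599974155426, -0.15929999947547913]] [0.194 0.187] 0.2556242048740387
scene0 0.176 374 [ 0.5312 -0.2578  0.1797] [[0.4465000033378601, -0.3253999948501587], [0.6419000029563904, -0.3278999924659729], [0.6437000036239624, -0.1891999989748001], [0.448199987411499, -0.1867000013589859]] [0.139 0.195] 89.28113555908203
side0 0.162 3197 [ 0.5408 -0.26    0.1664] [[0.4447999894618988, -0.16249999403953552], [0.4456000030040741, -0.34869998693466187], [0.6396999955177307, -0.34779998660087585], [0.6388000249862671, -0.16169999539852142]] [0.194 0.186] 0.24870413541793823
side0 0.176 428 [ 0.514  -0.2648  0.1792] [[0.44600000977516174, -0.1907999962568283], [0.4465999901294708, -0.32839998602867126], [0.6377000212669373, -0.32749998569488525], [0.6370999813079834, -0.1899999976158142]] [0.191 0.138] 0.26165691018104553
scene outlet floor corners [[0.6358, -0.3255, 0.167], [0.6412, -0.193, 0.167]] wall tops [[0.4554, -0.3197, 0.181], [0.4595, -0.1848, 0.181], [0.6416, -0.1867, 0.181], [0.6402, -0.3189, 0.181]]
side outlet  [[0.6362, -0.3274, 0.181], [0.6332, -0.1994, 0.181], [0.443, -0.3332, 0.181], [0.4443, -0.2042, 0.181]]
```

Run:
```python
from h import *
from plant import *
n=np.array([.272,.962,0]);t=np.array([.962,-.272,0]);back=np.array([.525,.199,.066])
P=back-.016*n-.045*t+[0,0,.040]
gripper_to(0.0)
move_l([.155,.37,.34],feed=.3)
print(observe()["time_s"])
movep(P-.12*n+[0,0,.09],rpy(ori(74.2,40,-1)))
o=observe();print(o["time_s"],o["eef_pos"],o["tcp_rot"],o["opening"],o["ft_force"])
for m in("wrist","side"): snap(m,m+"1")
```

```text
1.9333
3.5833 [0.44464519 0.08105233 0.1959787 ] [-3.14096158  0.87259074  1.29710942] 8.40127140493765e-05 [-0.19352747  0.65813234  0.10563205]
```

View pics/wrist1.png

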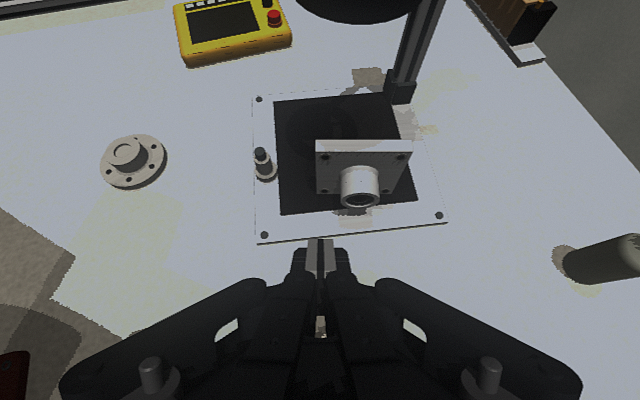

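View pics/side1.png

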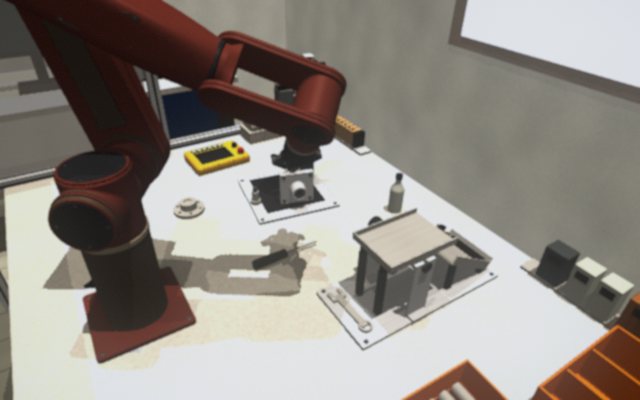

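Wrist view: the standing shield has its top edge from (316,141) to (411,139) and its hub at (360,188). The mat corners are at (274,101), (281,214) and (417,201).

Run:
```python
from h import *
crop("wrist1",240,80,460,250,3.6)
K,T,d=load("wrist1")
print("top back",ray(K,T,[(316,140),(411,138.5)],.118).round(4).tolist())
print("mat",ray(K,T,[(274,101),(281,214),(417,201)],.014).round(4).tolist())
w=cloud(K,T,d)
n=np.array([.272,.962,0]);t=np.array([.962,-.272,0])
P=w[130:215,310:415].reshape(-1,3);P=P[P[:,2]>.03]
s=P@n;l=P@t
print("hub end depth",np.percentile(s,[1,5,99]));
top=P[P[:,2]>.112];print("top: s",np.percentile(top@n,[2,98]),"l",np.percentile(top@t,[1,99]),top[:,2].mean())
hub=P[(P@n)<np.percentile(s,1)+.02];print("hub l",np.percentile(hub@t,[2,98]),"z",np.percentile(hub[:,2],[2,98]))
```

```text
top back [[0.4768, 0.2094, 0.118], [0.5755, 0.1836, 0.118]]
mat [[0.4505, 0.3773, 0.014], [0.4185, 0.1805, 0.014], [0.6022, 0.1486, 0.014]]
hub end depth [0.28302815 0.2841368  0.33266336]
top: s [0.31659069 0.33288892] l [0.40180612 0.5030976 ] 0.11739912022605069
hub l [0.43129108 0.472757  ] z [0.04781908 0.0894735 ]
```

View pics/wrist1_c240.png

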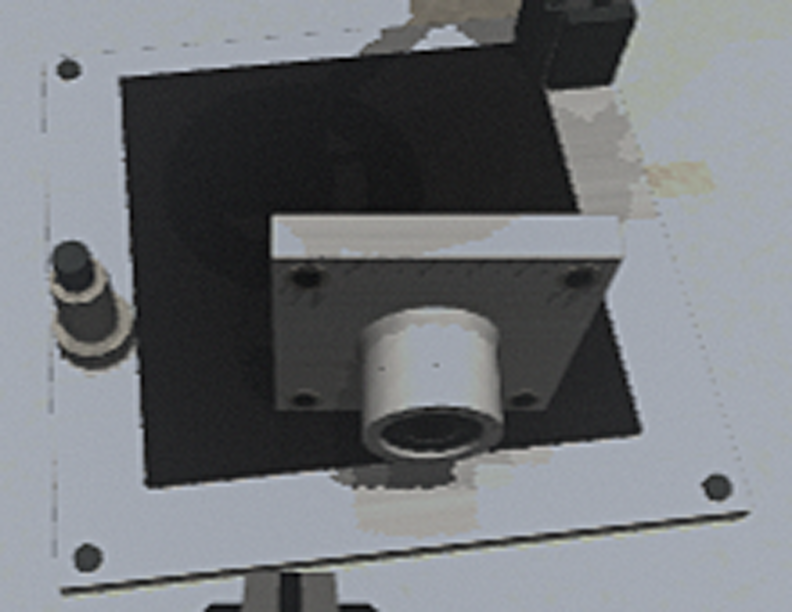

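Run:
```python
from h import *
from plant import *
n=np.array([.272,.962,0]);t=np.array([.962,-.272,0])
f=lambda s,z:s*n+.404*t+[0,0,z]
move_l(f(.265,.104),feed=.12)
f0=observe()["ft_force"]
r=move_l(f(.298,.104),feed=.06,max_force=6);print(r)
r=move_l(f(.340,.104),feed=.035,max_force=6)
o=observe();print(r,o["time_s"],o["eef_pos"],(o["ft_force"]-f0).round(2),"s",o["eef_pos"]@n)
snap("scene","scene2")
crop("scene2",310,120,490,320,3)
```

```text
False
False 6.8333 [0.48115365 0.21716882 0.10419552] [-2.1   0.77  3.82] s 0.3397901994372904
```

View pics/scene2_c310.png

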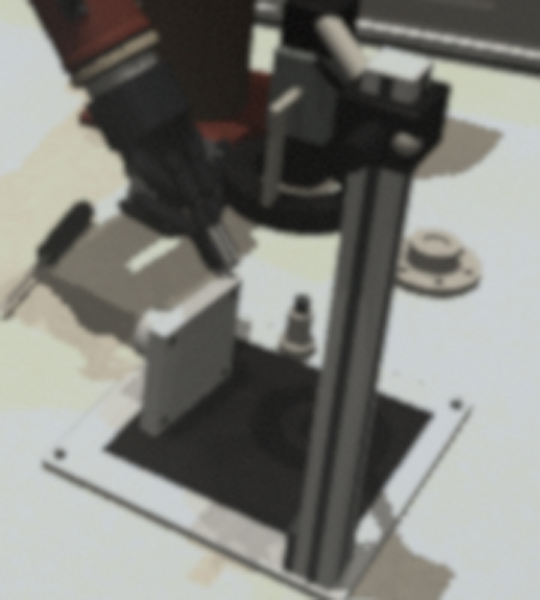

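Run:
```python
from h import *
from plant import *
snap("wrist","wrist3");crop("wrist3",220,100,460,280,3.3)
o=observe();print(o["time_s"],o["ft_force"])
K,T,d=load("wrist3");w=cloud(K,T,d)
n=np.array([.272,.962,0]);t=np.array([.962,-.272,0])
P=w[80:330,200:460].reshape(-1,3);l=P@t;s=P@n
for z in np.arange(.03,.135,.01):
    m=(abs(P[:,2]-z)<.005)&(l>.43)&(l<.50)&(s>.25)&(s<.40);print(round(z,3),m.sum(),np.percentile(s[m],[5,50,95]).round(4) if m.sum() else'')
```

```text
6.9333 [-1.12573272 -0.42075974  4.941573  ]
0.03 35 [0.3171 0.3177 0.3182]
0.04 36 [0.3181 0.3183 0.3185]
0.05 56 [0.3186 0.3188 0.319 ]
0.06 70 [0.3188 0.3191 0.3194]
0.07 104 [0.3193 0.3196 0.3198]
0.08 344 [0.3127 0.3188 0.3202]
0.09 761 [0.2882 0.3193 0.3207]
0.1 365 [0.3205 0.3209 0.3212]
0.11 407 [0.3209 0.3213 0.3216]
0.12 2647 [0.3218 0.3288 0.3364]
0.13 0
```

View pics/wrist3_c220.png

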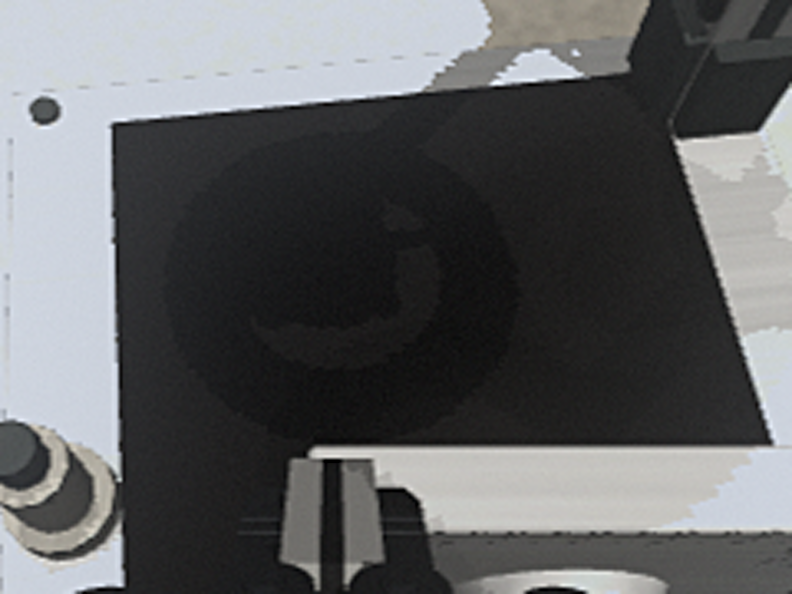

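Run:
```python
from h import *
K,T,d=load("wrist3");w=cloud(K,T,d)
n=np.array([.272,.962,0]);t=np.array([.962,-.272,0])
for p in [(312,245),(331,245),(312,260),(330,265),(340,255),(345,265),(320,237),(360,250),(400,250)]:
    P=w[p[1],p[0]];print(p,P.round(4),"s",(P@n).round(4),"l",(P@t).round(4))
print("tcp px",proj(K,T,[[.4812,.2172,.1042]]))
```

```text
(312, 245) [0.474  0.2044 0.1376] s 0.3255 l 0.4004
(331, 245) [0.4831 0.2017 0.1379] s 0.3254 l 0.4099
(312, 260) [0.4716 0.1941 0.1509] s 0.315 l 0.4009
(330, 265) [0.4784 0.1893 0.1535] s 0.3122 l 0.4087
(340, 255) [0.4859 0.1957 0.1377] s 0.3204 l 0.4143
(345, 265) [0.4858 0.189  0.145 ] s 0.314 l 0.4159
(320, 237) [0.4806 0.213  0.1184] s 0.3356 l 0.4044
(360, 250) [0.5001 0.1993 0.1191] s 0.3278 l 0.4269
(400, 250) [0.5221 0.1933 0.1182] s 0.328 l 0.4497
tcp px [[319.1331369  237.25970893]]
```

Run:
```python
from h import *
n=np.array([.272,.962,0]);t=np.array([.962,-.272,0])
for tag,cols,rows in(("wrist3",(312,331),range(234,262,2)),("wrist1",(312,330),range(236,262,2))):
    K,T,d=load(tag);w=cloud(K,T,d)
    tcp=np.array([.4812,.2172,.1042]) if tag=="wrist3" else np.array([.44464519,.08105233,.1959787])
    R=ori(74.2,40,-1)
    for c in cols:
        print(tag,c)
        for r in rows:
            P=w[r,c];print(r,"toolframe",((P-tcp)@R*1000).round(1),"s,z",(P@n).round(4),P[2].round(4))
```

```text
wrist3 312
234 toolframe [88.9 -7.3 34.1] s,z 0.3709 0.0142
236 toolframe [86.5 -7.2 35.2] s,z 0.3685 0.0153
238 toolframe [86.3 -7.2 37.2] s,z 0.3669 0.0142
240 toolframe [-29.1  -3.6 -10.7] s,z 0.3294 0.1334
242 toolframe [-31.5  -3.5 -10.7] s,z 0.3278 0.1352
244 toolframe [-33.4  -3.5 -10.4] s,z 0.3263 0.1365
246 toolframe [-36.5  -3.4 -10.7] s,z 0.3246 0.1391
248 toolframe [-39.1  -3.3 -10.8] s,z 0.323 0.1411
250 toolframe [-41.5  -3.2 -10.9] s,z 0.3216 0.143
252 toolframe [-42.6  -3.2 -10.4] s,z 0.3205 0.1435
254 toolframe [-44.5  -3.2 -10.3] s,z 0.3191 0.145
256 toolframe [-46.9  -3.1 -10.5] s,z 0.3177 0.1468
258 toolframe [-48.3  -3.1 -10.2] s,z 0.3166 0.1478
260 toolframe [-51.8  -2.9 -11. ] s,z 0.315 0.1509
wrist3 331
234 toolframe [89.  11.1 34.1] s,z 0.3709 0.0141
236 toolframe [-13.    6.9  -6.3] s,z 0.3363 0.1182
238 toolframe [-13.9   6.9  -5.4] s,z 0.335 0.1183
240 toolframe [-28.    6.3 -10.3] s,z 0.3297 0.1322
242 toolframe [-30.    6.3 -10. ] s,z 0.3282 0.1336
244 toolframe [-32.2   6.2  -9.8] s,z 0.3267 0.1352
246 toolframe [-36.8   6.  -10.9] s,z 0.3245 0.1394
248
[... 1028 characters left out ...]
,z 0.1743 0.242
wrist1 330
236 toolframe [186.1  13.6  76.6] s,z 0.2598 0.0042
238 toolframe [187.4  13.7  80.1] s,z 0.258 0.0009
240 toolframe [-29.6   5.8 -11. ] s,z 0.1883 0.2257
242 toolframe [-30.5   5.8 -10.3] s,z 0.1872 0.2259
244 toolframe [-33.9   5.7 -10.7] s,z 0.1854 0.2288
246 toolframe [-38.    5.5 -11.5] s,z 0.1833 0.2324
248 toolframe [-38.1   5.5 -10.5] s,z 0.1825 0.2319
250 toolframe [-39.4   5.5 -10.1] s,z 0.1813 0.2327
252 toolframe [-42.4   5.4 -10.4] s,z 0.1797 0.2351
254 toolframe [-44.6   5.3 -10.5] s,z 0.1783 0.2369
256 toolframe [-46.6   5.3 -10.4] s,z 0.177 0.2384
258 toolframe [-48.8   5.2 -10.5] s,z 0.1756 0.2401
260 toolframe [-50.5   5.2 -10.4] s,z 0.1744 0.2413
```

Run:
```python
from h import *
K,T,d=load("scene2");w=cloud(K,T,d)
R=ori(74.2,40,-1);tcp=np.array([.4812,.2172,.1042])
for x,z in((0,0),(0,-.0107),(0,.0107),(-.028,-.0107),(-.028,.0107)): print(x,z,proj(K,T,tcp+R@[x,0,z]).round(1), ((proj(K,T,tcp+R@[x,0,z])-[310,120])*3).round(0))
for c in range(376,398,2):
    for r in range(196,222,2):
        q=(w[r,c]-tcp)@R*1000
        if abs(q[1])<40 and abs(q[2])<30 and -60<q[0]<30: print((c,r),q.round(0),end=" ")
print()
K,T,d=load("wrist0");w=cloud(K,T,d);R=Ro.from_euler('xyz',[-1.71630255,1.56881362,-2.11511434]).as_matrix();tcp=np.array([0.24236094,0.57539113,0.20836649])
for c in (222,230,234,415,420,426):
    for r in range(244,290,6): print((c,r),((w[r,c]-tcp)@R*1000).round(1),end=" ")
    print()
```

```text
0 0 [[389.7 217.6]] [[239. 293.]]
0 -0.0107 [[392.7 216.6]] [[248. 290.]]
0 0.0107 [[386.7 218.6]] [[230. 296.]]
-0.028 -0.0107 [[387.2 206.4]] [[232. 259.]]
-0.028 0.0107 [[381.2 208.6]] [[214. 266.]]
(376, 198) [-59.  13.  -4.] (376, 200) [-54.  12.   1.] (376, 202) [-51.  17.  -2.] (376, 204) [-46.  14.   4.] (376, 218) [-19.  39.   1.] (378, 198) [-57.  13. -10.] (378, 200) [-54.  17. -11.] (378, 202) [-49.  15.  -5.] (378, 204) [-44.  13.  -1.] (378, 206) [-40.  14.   2.] (378, 208) [-36.  18.   1.] (378, 216) [-20.  29.   3.] (378, 218) [-17.  39.  -4.] (380, 196) [-59.   5. -11.] (380, 198) [-55.   8. -11.] (380, 200) [-51.  11. -11.] (380, 202) [-47.  13.  -9.] (380, 204) [-42.  13.  -7.] (380, 206) [-38.  13.  -3.] (380, 208) [-33.  13.   0.] (380, 210) [-29.  15.   2.] (380, 214) [-21.  23.  -0.] (380, 216) [-18.  29.  -4.] (380, 218) [-15.  36.  -7.] (380, 220) [-11.  39.  -7.] (382, 196) [-56.  -0. -12.] (382, 198) [-52.   2. -11.] (382, 200) [-48.   7. -12.] (382, 202) [-44.   7.  -9.] (382, 204) [-40.  10.  -9.] (382, 206) [-36.  12.  -8.] (382, 208) [-32.  16.  -8.] (3
[... 1943 characters left out ...]
0.9  45.  -10.4] (415, 256) [-46.   43.4  -9.8] (415, 262) [-49.4  42.4  -8.5] (415, 268) [-50.3  42.3  -6. ] (415, 274) [-52.1  42.   -4. ] (415, 280) [-52.   42.3  -0.9] (415, 286) [-52.2  42.5   2.1] 
(420, 244) [208.6 142.6  98.4] (420, 250) [-40.   47.7 -10. ] (420, 256) [-46.9  45.4 -10.2] (420, 262) [-52.3  43.5 -10. ] (420, 268) [-55.6  42.5  -8.9] (420, 274) [-56.   42.6  -6.3] (420, 280) [-57.7  42.2  -4.4] (420, 286) [-58.1  42.4  -1.7] 
(426, 244) [206.9 150.5  97.6] (426, 250) [207.6 151.7 107.3] (426, 256) [-47.3  47.9 -10.4] (426, 262) [-53.1  45.9 -10.4] (426, 268) [-57.5  44.3  -9.9] (426, 274) [-62.2  42.6  -9.8] (426, 280) [-63.7  42.3  -8. ] (426, 286) [-64.3  42.3  -5.6]
```

The finger really ends about 26 mm short of the reported TCP: depth gives the same from wrist and scene, shut and open. So it slid onto the shield's top edge. I'll lift straight up, back off and push lower.

Run:
```python
from h import *
from plant import *
n=np.array([.272,.962,0]);t=np.array([.962,-.272,0])
f=lambda s,z:s*n+.404*t+[0,0,z]
move_l(f(.340,.125),feed=.05)
move_l(f(.290,.125),feed=.12)
move_l(f(.290,.083),feed=.12)
o=observe();print(o["time_s"],o["eef_pos"],o["ft_force"])
snap("wrist","wrist4");crop("wrist4",220,100,460,300,3)
K,T,d=load("wrist4");w=cloud(K,T,d)
P=w[80:330,200:460].reshape(-1,3);l=P@t;s=P@n
for z in np.arange(.03,.135,.02):
    m=(abs(P[:,2]-z)<.005)&(l>.43)&(l<.50)&(s>.25)&(s<.40);print(round(z,3),m.sum(),np.percentile(s[m],[5,50,95]).round(4) if m.sum() else'')
```

```text
8.5667 [0.46729309 0.1696383  0.08293214] [-1.01965074 -0.2697386   0.4841881 ]
0.03 72 [0.3166 0.3172 0.3177]
0.05 356 [0.2833 0.2851 0.3177]
0.07 547 [0.2835 0.2989 0.3178]
0.09 2697 [0.2847 0.3043 0.3178]
0.11 795 [0.3172 0.3177 0.3182]
0.13 0
```

View pics/wrist4_c220.png

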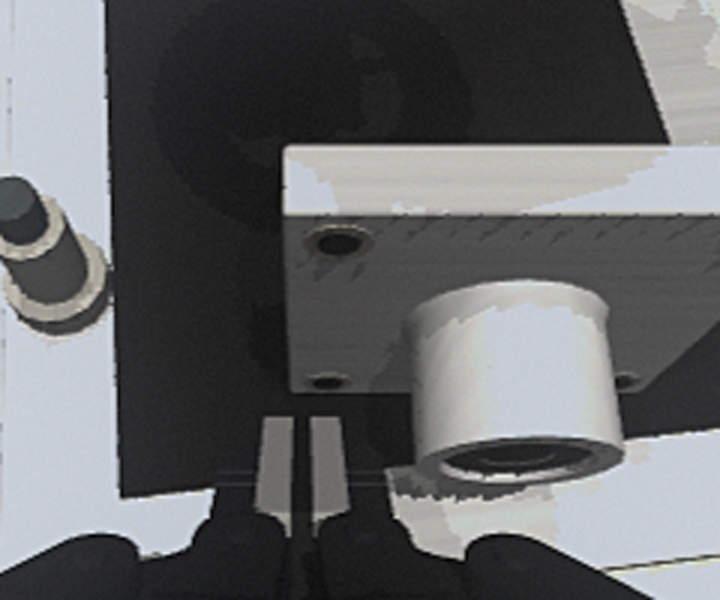

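Run:
```python
from h import *
from plant import *
n=np.array([.272,.962,0]);t=np.array([.962,-.272,0])
f=lambda s,z:s*n+.407*t+[0,0,z]
f0=observe()["ft_force"]
r=move_l(f(.318,.083),feed=.06,max_force=5)
o=observe();print(r,o["time_s"],(o["ft_force"]-f0).round(2))
r=move_l(f(.362,.083),feed=.035,max_force=6)
o=observe();print(r,o["time_s"],(o["ft_force"]-f0).round(2),"s",o["eef_pos"]@n)
snap("wrist","wrist5");crop("wrist5",220,100,460,300,3)
```

```text
False 9.2333 [-1.31 -0.88 -1.1 ]
False 10.6417 [-0.5  -1.07  0.06] s 0.36165337636084594
```

View pics/wrist5_c220.png

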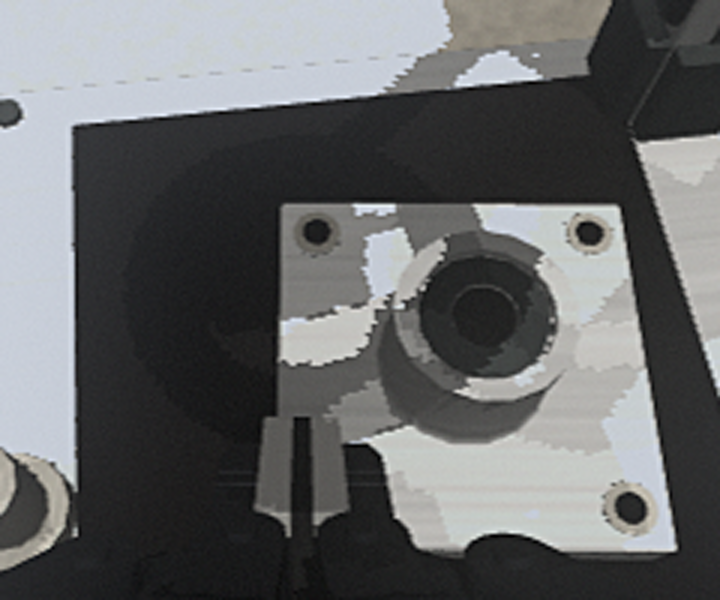

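The shield lies flat, hub up, with the fingers clear. I'll back out along the tool axis, open up and measure it.

Run:
```python
from h import *
from plant import *
R=ori(74.2,40,-1);p=observe()["eef_pos"]
move_l(p-R[:,0]*.09+np.array([.03,0,0]),feed=.2)
hold(.1)
snap("wrist","wrist6");crop("wrist6",220,60,460,260,3)
gripper_to(.085)
snap("wrist","wrist6b")
o=observe();print(o["time_s"],o["eef_pos"])
K,T,d=load("wrist6");w=cloud(K,T,d)
m=(abs(w[...,2]-.064)<.004)&(abs(w[...,0]-.535)<.07)&(abs(w[...,1]-.25)<.07)
P=w[m];(c,r)=cv2.minEnclosingCircle(P[:,:2].astype(np.float32));print("hub",c,r,len(P),P[:,2].mean())
m=(abs(w[...,2]-.030)<.004)&(abs(w[...,0]-.535)<.1)&(abs(w[...,1]-.25)<.1)
P=w[m];q=cv2.minAreaRect(P[:,:2].astype(np.float32));print("flange",q,len(P),P[:,2].mean());print(cv2.boxPoints(q).round(4).tolist())
# plane tilt
A=np.c_[P[:,:2],np.ones(len(P))];print(np.linalg.lstsq(A,P[:,2],rcond=None)[0])
```

```text
12.275 [0.50430496 0.18167568 0.15195816]
hub (0.5429921746253967, 0.2547621726989746) 0.023225532844662666 1433 0.06291824347311589
flange ((0.5604234933853149, 0.2827830910682678), (0.1681372970342636, 0.12164343148469925), 73.76624298095703) 5778 0.03016804732126184
[[0.47850000858306885, 0.2190999984741211], [0.595300018787384, 0.1851000040769577], [0.642300009727478, 0.3465000092983246], [0.5254999995231628, 0.3804999887943268]]
[-0.00077223  0.00057709  0.0304432 ]
```

View pics/wrist6b.png

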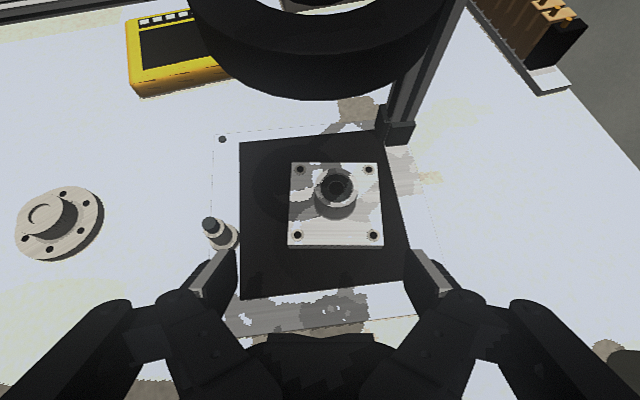

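View pics/wrist6_c220.png

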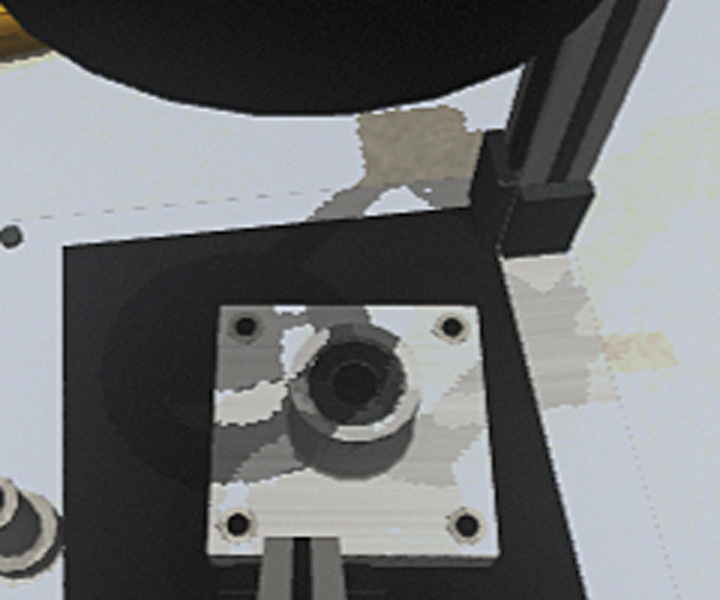

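Run:
```python
from h import *
K,T,d=load("wrist6")
c=ray(K,T,np.array([(220,306),(478,307),(497,556),(207,555)])/3+[220,60],.030)[:,:2]
e=[c[1]-c[0],c[2]-c[1],c[3]-c[2],c[0]-c[3]]
print(c.mean(0).round(4),[ (np.hypot(*v).round(4),(np.degrees(np.arctan2(v[1],v[0]))%90).round(2)) for v in e])
w=cloud(*load("wrist6b"));o=np.array([0.50430496,0.18167568,0.15195816]);R=ori(74.2,40,-1)
for p in [(112,312),(90,320),(130,330),(160,298),(215,270),(235,255),(425,255),(530,310),(555,320),(228,290)]: print(p,((w[p[1],p[0]]-o)@R*1000).round(0))
```

```text
[0.5429 0.2541] [(np.float64(0.1037), np.float64(73.83)), (np.float64(0.1027), np.float64(73.09)), (np.float64(0.1023), np.float64(73.96)), (np.float64(0.1029), np.float64(73.87))]
(112, 312) [-89. -65. -12.]
(90, 320) [-92. -70. -12.]
(130, 330) [-90. -60.  -6.]
(160, 298) [-81. -54. -12.]
(215, 270) [-61. -42. -11.]
(235, 255) [-37. -42.  -6.]
(425, 255) [-45.  49. -10.]
(530, 310) [-89.  67. -13.]
(555, 320) [-91.  73. -11.]
(228, 290) [-52. -41.   4.]
```

Run:
```python
from h import *
from plant import *
R=ori(73.8,40,-1);hub=np.array([.543,.2545,.051]);G=hub+R[:,0]*.045
f0=observe()["ft_force"]
move_l(G-R[:,0]*.085,feed=.15,rotation=rpy(R))
r=move_l(G,feed=.08,max_force=6)
o=observe();print(r,o["time_s"],o["eef_pos"],G,(o["ft_force"]-f0).round(2))
snap("wrist","wrist7");snap("side","side7");crop("side7",225,50,355,225,3.4)
```

```text
False 14.25 [0.55146391 0.28207885 0.01693942] [0.55106994 0.28227692 0.016528  ] [-0.5   0.47  0.38]
```

View pics/wrist7.png

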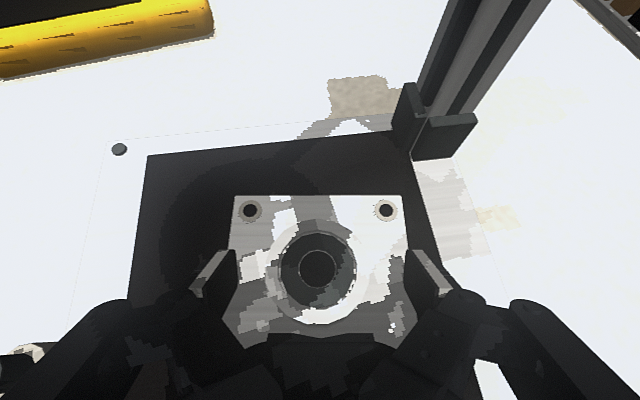

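View pics/side7_c225.png

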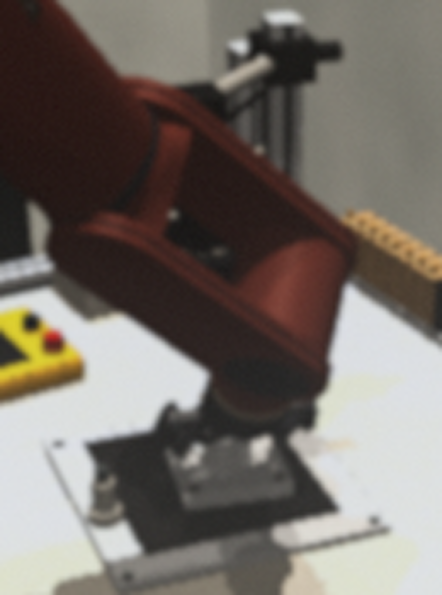

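Run:
```python
from h import *
from plant import *
R=ori(73.8,40,-1)
gripper_to(.03,f_grip=55)
f0=observe()["ft_force"]
o=observe();print(o["time_s"],o["opening"])
p=o["eef_pos"];move_l(p+[0,0,.012],feed=.06)
o=observe();print(o["time_s"],o["opening"],(o["ft_force"]-f0).round(2))
move_l(p+[0,0,.012]-R[:,0]*.06,feed=.15)
o=observe();print(o["time_s"],o["opening"],(o["ft_force"]-f0).round(2),o["eef_pos"])
snap("wrist","wrist8");snap("scene","scene8");crop("scene8",310,120,490,320,3)
```

```text
14.8 0.04467392326516631
15.1583 0.04484101909072021 [ 1.54  3.08 -8.92]
15.7083 0.04492716897929661 [ 2.04  2.55 -9.94] [0.54043028 0.24510924 0.07465377]
```

View pics/wrist8.png

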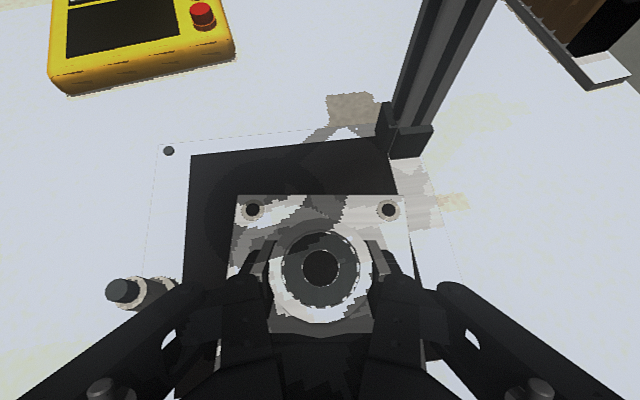

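View pics/scene8_c310.png

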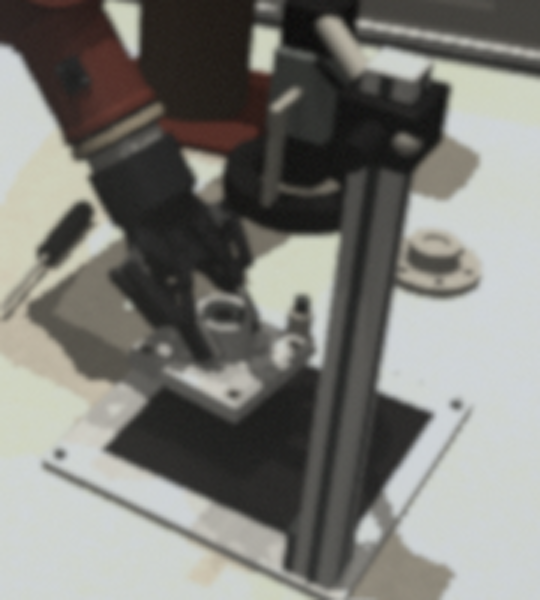

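Run:
```python
from h import *
from plant import *
R=Ro.from_euler('xyz',observe()["tcp_rot"]).as_matrix();o=observe()["eef_pos"]
print((np.degrees(Ro.from_matrix(ori(73.8,40,-1).T@R).as_rotvec())).round(2))
K,T,d=load("wrist8");w=cloud(K,T,d)
pts=[(240,250),(245,225),(290,222),(350,222),(400,225),(402,250),(320,205),(280,325),(360,325)]
A=np.array([w[v,u] for u,v in pts]);print(A.round(4).tolist())
m=np.zeros(d.shape,bool);m[196:330,236:405]=1;P=w[m];z0=np.median(A[:7,2]);P=P[abs(P[:,2]-z0)<.006]
c=np.linalg.lstsq(np.c_[P[:,:2],np.ones(len(P))],P[:,2],rcond=None)[0];print("flange z",z0,"slopes",c,len(P))
m=(abs(w[...,2]-z0-.034)<.006);m[:225]=0;m[345:]=0;m[:,:255]=0;m[:,385:]=0
Q=w[m];cc,r=cv2.minEnclosingCircle(Q[:,:2].astype(np.float32));print("hub",cc,r,Q[:,2].mean());print("hub top centre in tool",((np.r_[cc,Q[:,2].mean()]-o)@R).round(4))
e=ray(K,T,[(236,196),(408,196)],z0);v=e[1]-e[0];print(np.degrees(np.arctan2(v[1],v[0]))%90)
```

```text
[ 0.05 -0.02 -0.09]
[[0.4941, 0.2465, 0.0885], [0.4995, 0.2605, 0.0886], [0.5254, 0.2554, 0.0872], [0.5596, 0.2452, 0.0879], [0.5873, 0.2351, 0.0879], [0.5827, 0.2209, 0.0874], [0.5456, 0.2608, 0.0878], [0.5071, 0.202, 0.0877], [0.5464, 0.1905, 0.0888]]
flange z 0.08791946187813907 slopes [-0.00144632 -0.00302303  0.08947668] 8642
hub (0.5329964756965637, 0.21717405319213867) 0.029994167387485504 0.1208865163817942
hub top centre in tool [-0.0548  0.0015 -0.0079]
73.73833084401626
```

Run:
```python
from h import *
from plant import *
R=ori(73.8,40,-1);p=observe()["eef_pos"]
move_l(p-R[:,0]*.17,feed=.25)
print(observe()["time_s"],observe()["eef_pos"])
movep([.47,-.258,.33],rpy(ori(0,40,-1)))
o=observe();print(o["time_s"],o["eef_pos"],o["opening"],o["q"].round(2))
for c in("wrist","scene","side"):snap(c,c+"9")
```

```text
16.6333 [0.50835943 0.14126049 0.2027313 ]
18.1083 [ 0.47023032 -0.25690467  0.32904597] 0.044496836033479106 [-1.04 -0.51  2.11  0.63  1.22  0.4 ]
```

View pics/wrist9.png

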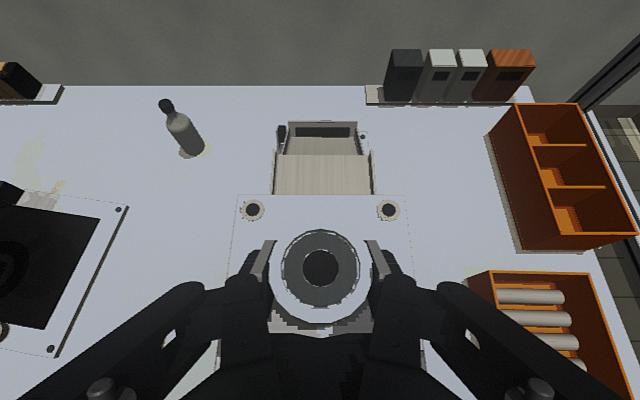

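View pics/scene9.png

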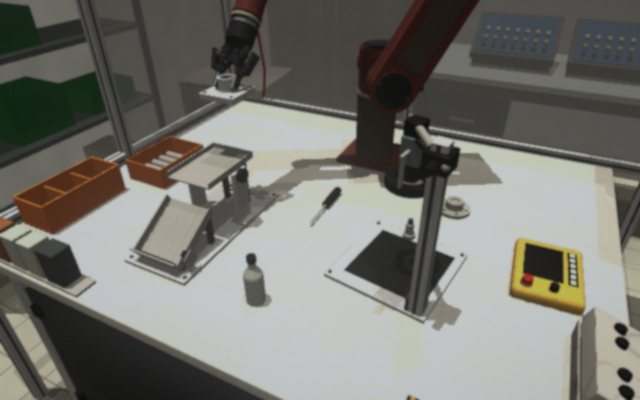

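Wrist view: the outlet edge of the tray runs from about (275,154) to (371,154), with the chute beyond it. I'll refine the tray's line and yaw from this.

Run:
```python
from h import *
crop("wrist9",260,110,390,200,6)
K,T,d=load("wrist9");w=cloud(K,T,d)
for lo,hi in((.163,.171),(.176,.186)):
  m=(w[...,2]>lo)&(w[...,2]<hi);m[:145]=0;m[196:]=0;m[:,:260]=0;m[:,390:]=0
  for r in range(150,195,6):
    u=np.where(m[r])[0]
    if len(u): print(lo,r,u.min(),u.max(),"y",w[r,u.min(),1].round(4),w[r,u.max(),1].round(4),"x",w[r,u,0].mean().round(4))
for c in (285,305,325,345,362):
    u=np.where(((w[...,2]>.163)&(w[...,2]<.172))[140:190,c])[0]+140;print("edge",c,u.min(),w[u.min(),c].round(4))
```

```text
0.163 156 277 369 y -0.1972 -0.3251 x 0.6386
0.163 162 276 370 y -0.1971 -0.3252 x 0.6289
0.163 168 276 370 y -0.1973 -0.3249 x 0.6194
0.163 174 276 370 y -0.1975 -0.3248 x 0.6099
0.163 180 275 371 y -0.1971 -0.3251 x 0.6006
0.163 186 274 371 y -0.1968 -0.3245 x 0.5916
0.163 192 274 372 y -0.1968 -0.325 x 0.5828
0.176 150 274 372 y -0.195 -0.3272 x 0.6393
0.176 156 273 373 y -0.1946 -0.3279 x 0.6294
0.176 162 273 373 y -0.195 -0.3268 x 0.6204
0.176 168 272 374 y -0.1942 -0.3276 x 0.6109
0.176 174 272 374 y -0.195 -0.3273 x 0.6027
0.176 180 271 375 y -0.1944 -0.3278 x 0.5931
0.176 186 271 375 y -0.1949 -0.3271 x 0.5847
0.176 192 270 376 y -0.1943 -0.3276 x 0.5764
edge 285 155 [ 0.6403 -0.2083  0.167 ]
edge 305 155 [ 0.6405 -0.2361  0.1667]
edge 325 155 [ 0.6412 -0.2641  0.1656]
edge 345 155 [ 0.6407 -0.292   0.1665]
edge 362 155 [ 0.6406 -0.3157  0.1667]
```

View pics/wrist9_c260.png

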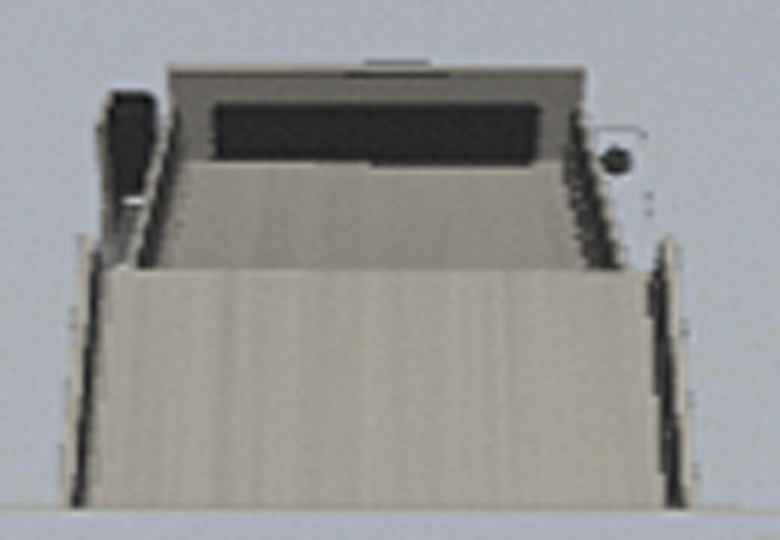

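Run:
```python
from h import *
from plant import *
R=ori(0,40,-1);X,Y=.5835+.0289,-.261
move_l([X,Y,.215],feed=.15,rotation=rpy(R));move_l([X,Y,.180],feed=.06)
hold(.2);o=observe();print(o["time_s"],o["eef_pos"],o["ft_force"].round(2),o["opening"])
for c in("wrist","side","scene"):snap(c,c+"10")
crop("side10",310,160,510,310,4);crop("scene10",115,100,285,260,3.5)
K,T,d=load("wrist10");w=cloud(K,T,d)
for p in [(245,225),(290,222),(350,222),(400,225),(280,325),(360,325)]:print(p,w[p[1],p[0]].round(4))
```

```text
20.5583 [ 0.61271347 -0.26126274  0.18073196] [ 0.04 -0.03 -4.79] 0.04465560408840425
(245, 225) [ 0.617  -0.2179  0.1947]
(290, 222) [ 0.619  -0.2443  0.1944]
(350, 222) [ 0.6196 -0.28    0.193 ]
(400, 225) [ 0.6172 -0.3092  0.1943]
(280, 325) [ 0.563  -0.2415  0.1943]
(360, 325) [ 0.563  -0.2827  0.1926]
```

View pics/wrist10.png

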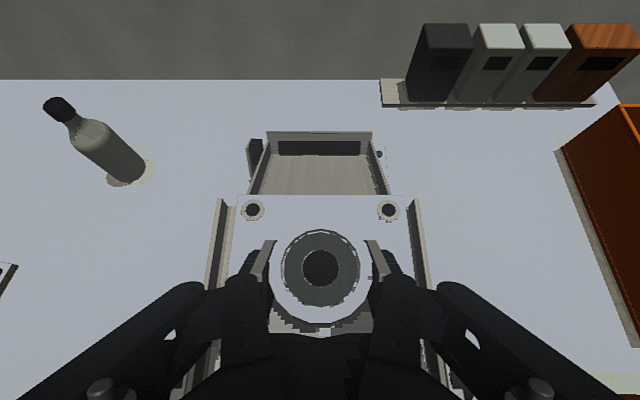

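View pics/side10_c310.png

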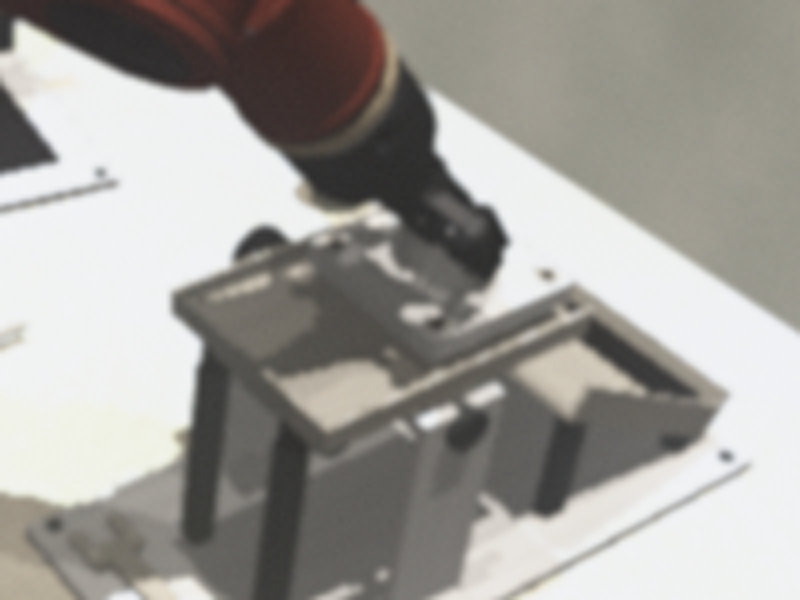

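View pics/scene10_c115.png

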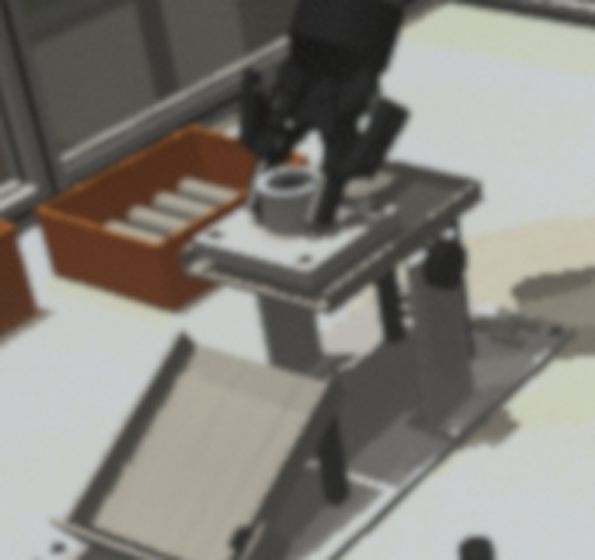

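Run:
```python
from h import *
from plant import *
R=ori(0,40,-1);X,Y=.6124,-.261
move_l([X,Y,.1735],feed=.03)
f0=observe()["ft_force"]
r=move_l([X,Y,.1685],feed=.012,max_force=2)
o=observe();print(r,o["time_s"],o["eef_pos"],(o["ft_force"]-f0).round(2))
gripper_to(.085)
o=observe();print(o["time_s"],o["opening"],o["ft_force"].round(2))
for k in range(4):
    snap("side",f"side11_{k}");print(observe()["time_s"]);hold(.2)
p=observe()["eef_pos"]
for k in (0,3): crop(f"side11_{k}",310,160,510,310,4)
```

```text
True 21.45 [ 0.61266005 -0.26116165  0.16967277] [ 3.11 -2.03  7.15]
21.9333 0.0849903571103586 [ 0.3  -0.08 -0.67]
21.9833
22.2333
22.4833
22.7333
```

View pics/side11_3_c310.png

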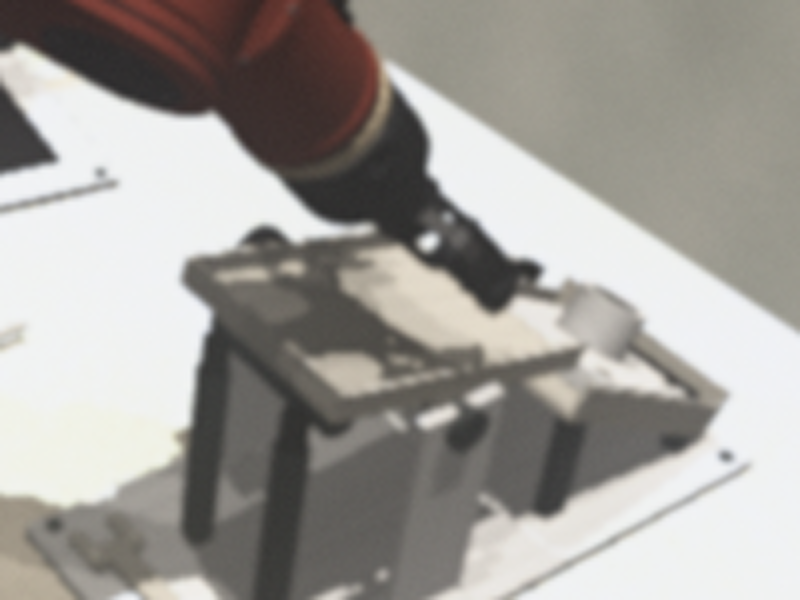

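The tray tipped, the shield slid into the chute, and the tray is swinging back. I'll retreat along the tool axis before the tray's rim can rise to the fingers, then check.

Run:
```python
from h import *
from plant import *
R=ori(0,40,-1);p=observe()["eef_pos"]
move_l(p+np.array([0,0,.03]),feed=.15)
move_l(p+np.array([0,0,.03])-R[:,0]*.12,feed=.2)
hold(1.0)
o=observe();print(o["time_s"],o["eef_pos"],o["ft_force"].round(2))
for c in("wrist","side","scene"):snap(c,c+"12")
crop("side12",310,160,510,310,4);crop("scene12",115,100,285,280,3.3)
for n in("scene12","side12"):
    K,T,d=load(n);w=cloud(K,T,d)
    m=(abs(w[...,0]-.5)<.04)&(abs(w[...,1]+.261)<.05)&(abs(w[...,2]-.167)<.03);P=w[m];print(n,"tray",np.linalg.lstsq(np.c_[P[:,:2],np.ones(len(P))],P[:,2],rcond=None)[0].round(4),P[:,2].mean())
```

```text
25.0333 [ 0.53386202 -0.25978847  0.28877813] [0.41 0.   0.17]
scene12 tray [ 0.0014 -0.0057  0.1657] 0.1679004632043569
side12 tray [0.0255 0.0056 0.1546] 0.16584492473396822
```

View pics/scene12_c115.png

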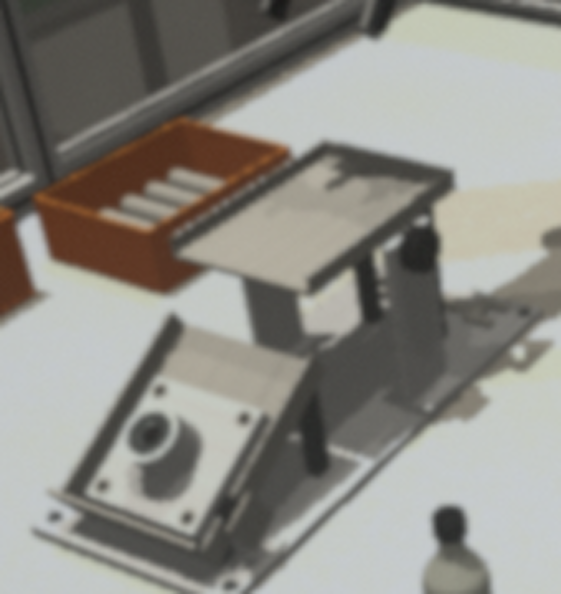

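View pics/wrist12.png

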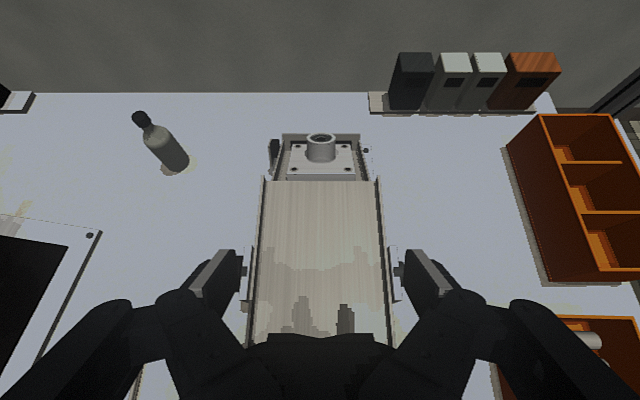

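View pics/scene12.png

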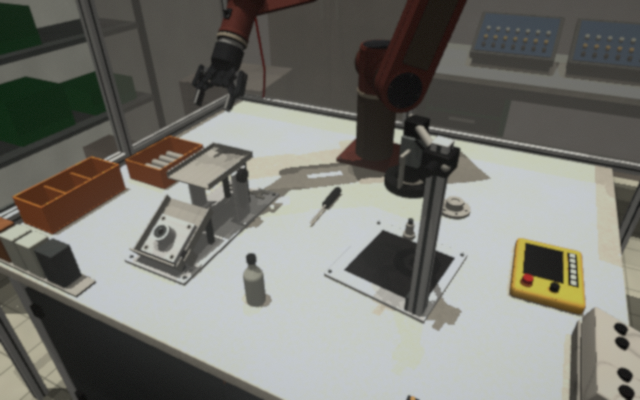

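```bash
python3 - <<'E'
from h import *
K,T,d=load("scene12");w=cloud(K,T,d)
px=[(a/3.3+115,b/3.3+100) for a,b in [(160,388),(245,417),(187,518),(102,485),(120,470),(225,450)]]
P=np.array([w[int(round(v)),int(round(u))] for u,v in px]);c=P.mean(0);n=np.linalg.svd(P-c)[2][2];n*=np.sign(n[2]);print(P.round(3).tolist(),n.round(3),np.degrees(np.arccos(n[2])))
px=[(210/3.3+115,345/3.3+100),(260/3.3+115,365/3.3+100)]
for u,v in px: F=w[int(round(v)),int(round(u))];print("chute floor",F.round(3),"flange height above",((c-F)@n).round(4))
e=ray(K,T,[((205)/3.3+115,540/3.3+100)],.03);print(e)
E
python3 - <<'E'
from plant import *
hold(.3);o=observe();print(o["time_s"],abs(o["joint_velocities"]).max());job_done()
E
```

```text
[[0.706, -0.299, 0.088], [0.704, -0.218, 0.088], [0.777, -0.216, 0.047], [0.777, -0.299, 0.047], [0.763, -0.294, 0.054], [0.73, -0.217, 0.076]] [ 0.502 -0.007  0.865] 30.145720845715818
chute floor [ 0.655 -0.289  0.099] flange height above 0.0154
chute floor [ 0.658 -0.239  0.097] flange height above 0.0164
[[ 0.77704564 -0.20466674  0.03      ]]
25.4833 0.004300535074903012
the job is handed in; nothing more can be done
```

The job is done and handed in at 25.5 s on the robot clock; no verdict was reported. The shield was tipped onto its back, taken by the hub and set on the tray. Its own weight then tipped the tray, and it slid down to the chute's end stop.

**What went differently:**
- **First push failed:** the fingertips really end about 26 mm short of the reported TCP, by depth from the wrist and scene cameras. The finger slid onto the shield's top edge and leaned it only 2–3°. I lifted straight off, the shield settled upright, and a second push 21 mm lower tipped it cleanly. The grasp used the corrected offset.
- **Set-down force:** lowering stopped on a 2 N force change at the expected floor height. The reading just after was about 7 N of upward change, more than I had aimed for but far below the 70 N limit.

**Last checks:**
- **Shield:** it lies flat on the chute floor at 30.1° (chute 30°), hub up. Its top face is 15–16 mm above the floor, as a 16 mm flange lying flat should be. By eye it is square against the end stop; I did not measure that gap.
- **Tray:** it looks level. The scene camera fit gives a slope of about 0.001. The side camera gave 0.026, but its view may have included the tray's wall. Both are under the 0.05 limit.
- **Everything else:** the arm is at rest and reads no contact. The camera stand, gauge, coupling, driver, spanner and bottle look unmoved in the pictures.

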